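# Pop open the wide drill-bit case

## Robot

A 7-joint arm with a two-finger parallel gripper is mounted at the origin on the work surface. World frame = base frame: x ahead of the robot, y to its left, z up, the work surface at z = 0. Lengths are in m, angles in rad, forces in N, time in s.
With the tool pointing down it reaches from about 0.425 to 0.8 m from the base axis. Payload 8.3 kg.
Tool frame: the origin (TCP) lies midway between the tips of the shut fingers; the grasp point (between the pads) lies robot.grip_depth behind it (robot.grip_depth is the distance from the TCP to the grasp point, in m); z points along the fingers, y is the line along which they close (so a half turn about z gives the same grasp; the last joint's range is limited). The gripper opens to 85 mm and grips with 20 to 120 N. Pads are 22 mm wide; open, the fingers measure 114 mm over their backs; the gripper's body (76 mm by 85 mm) begins 54 mm behind the grasp point. The pads swing forward as they close: fully open they stand 13 mm farther back than shut.
Start: joints at [-1.399, 0.383, 0.016, 1.37, -0.006, 1.388, -0.046], TCP at [0.145, 0.608, 0.231] pointing down, gripper open.
Joint ranges: [-2.95, 2.95], [-0.25, 2.06], [-1.52, 1.56], [0.18, 2.33], [-1.44, 4.58], [0.02, 2.06], [-3.01, 3.01]. Speed limits (rad/s): [2.39, 2.39, 3.01, 3.01, 3.14, 3.14, 3.14].

## Interface

Orientations are given as a unit quaternion [x, y, z, w].
In Python, from bench import status, cams, robot gives the robot as it stands.
- The arm moves only by the tool move_arm, never from a script. Its argument "deltas" is a list of rows, each an object of numbers: "dx", "dy", "dz": the shift along the tool's x, y, z in mm; "turn": the turn about the tool's z in rad; "claw": the opening, from 0 (shut) to 1 (fully open). In form: [{"dx": .., "dy": .., "dz": .., "turn": .., "claw": ..}, ...]. A call has 1 to 20 rows; each row is the pose to reach, as a shift and turn from the pose commanded when the call began, along the tool's axes at that moment; what a row does not reach only later rows make up. A row lasts 1/8 s, in which the tool goes at most 62.5 mm and 10.7 degrees, less where a joint would pass 70% of its speed; a pose out of reach is approached as far as the arm can. A call with a gripper value outside its range is refused whole. The fingers move at their own pace and stop on an object; the grip force is fixed at half the most. Time passes only in rows, so rows that repeat a pose let the fingers close. It gives the time, the measured TCP pose, the force, the opening and the grip force at its end, in the units of the state.
- status.get_state(): the state, without advancing time (a new reading comes with each control period).
- cams.read_camera(name): name is "scene" or "top" or "wrist"; returns the picture (420x560x3 uint8, red, green, blue); there is no depth.
- cams.get_calibration(name): a dict with "camera_matrix" (3x3 intrinsics, pixels), "position" and "attitude" of the camera in the world. Camera axes: x right, y down, z forward; pixel columns grow to the right and rows downward; lengths in m; the calibration is good to about 2 mm. A picture is of the moment at which its call begins: read the wrist's pose just before it. get_calibration takes no time and is no camera call; for the wrist camera it gives the pose at the moment of the call.
- robot.job_done(): hands the job in; it is judged then, once.
The state is a dict: "time_s": time; "q": joint angles; "qvel": joint speeds; "joint_efforts": joint torques, N m; "tcp_pos": TCP position; "tcp_rot": TCP orientation; "force": force on the tool from outside, world axes, zero at the start; "torque": the same for the moment, N m; "gripper_width": finger opening in m; "grasp_force": force on a finger pad.
Only numpy, scipy, OpenCV 4.12 (cv2) and the standard library are available. Lean on these libraries where they do the work, as an engineer would, in place of code of your own. Each camera call takes 0.05 s, during which the arm holds its last target. There are 200 camera calls.

## Task

Two drill-bit cases with spring lids are screwed to the workbench: open the wider one so that its bits can be reached. Press down its release tab with a fingertip and let go so that the lid springs up, then push the lid right back until it stays fully open, and move clear. Pick nothing up, leave the narrower case alone and shut, and leave the loose things on the bench where they are.

Things in the scene. Friction and masses are not known exactly. Their poses are not given: they have to be found in the camera images.
- wide_case: grey steel drill-bit case screwed to the bench: box 110 mm deep (x), 170 mm wide (y), 60 mm high, with an 8 mm flat lid on top. Origin: centre of its underside; x points from the front (tab side, roughly facing the robot) to the rear (hinge side), z up. A bare-steel release tab 40 mm wide sticks out 59 mm from the front wall. The two cases differ only in width.
- narrow_case: grey steel drill-bit case screwed to the bench: box 110 mm deep (x), 110 mm wide (y), 60 mm high, with an 8 mm flat lid on top. Origin: centre of its underside; x points from the front (tab side, roughly facing the robot) to the rear (hinge side), z up. A bare-steel release tab 40 mm wide sticks out 59 mm from the front wall. The two cases differ only in width.
- wide_lid (a joint): wide case's lid angle (rad): 0 latched shut, about 1.13 where its spring leaves it, 1.9 at its stop, fully open. Hinge line along the case's y, 55 mm behind its origin, 60 mm high: the lid opens up and away from the tab, underside towards the tab. 80 g, damped: 1 to 3 N moves it. Let go below 1.3 it sinks back to 1.13; beyond about 1.4 it stays where it is left.
- wide_tab (a joint): wide case's tab angle (rad): 0 at rest, 0.4 fully pressed. Pressing the pad down (1 to 4 N) rocks its hook off the lid's catch at about 0.2, some 8 mm down at the press point; it springs back when let go.
- wide_tab_press (a point): middle of the top of the wide case's tab pad, where to press straight down; at rest 46 mm above the bench, 100 mm in front of the case's origin. A 22 mm wide hook stands on the pad 26 mm behind this point, 24 mm tall. Moves with the tab.
- wide_lid_front (a point): middle of the front lower edge of the wide case's lid, 110 mm from the hinge line; moves with the lid (its x axis points from here to the hinge, its z axis out of the lid's upper face). A steel catch tongue 22 mm wide sticks out 9 mm beyond it. The raised lid is best pushed back close to this edge, on the underside.
- narrow_lid (a joint): narrow case's lid angle (rad): 0 latched shut, about 1.13 where its spring leaves it, 1.9 at its stop, fully open. Hinge line along the case's y, 55 mm behind its origin, 60 mm high: the lid opens up and away from the tab, underside towards the tab. 80 g, damped: 1 to 3 N moves it. Let go below 1.3 it sinks back to 1.13; beyond about 1.4 it stays where it is left.
- narrow_tab (a joint): narrow case's tab angle (rad): 0 at rest, 0.4 fully pressed. Pressing the pad down (1 to 4 N) rocks its hook off the lid's catch at about 0.2, some 8 mm down at the press point; it springs back when let go.
- narrow_tab_press (a point): middle of the top of the narrow case's tab pad, where to press straight down; at rest 46 mm above the bench, 100 mm in front of the case's origin. A 22 mm wide hook stands on the pad 26 mm behind this point, 24 mm tall. Moves with the tab.
- narrow_lid_front (a point): middle of the front lower edge of the narrow case's lid, 110 mm from the hinge line; moves with the lid (its x axis points from here to the hinge, its z axis out of the lid's upper face). A steel catch tongue 22 mm wide sticks out 9 mm beyond it. The raised lid is best pushed back close to this edge, on the underside.
- jar: small closed glass jar with a steel lid, 38 mm across, 52 mm high, loose; origin under its centre; stands in front of the gap between the cases
- tape: tape measure, 62 x 30 x 56 mm, loose; origin under its centre; behind the cases
- screwdriver: screwdriver lying on the bench, loose; nearer the robot than the cases; origin at its middle
- wrench: wrench lying on the bench to the robot's right, loose; origin at its middle
- hammer: hammer lying on the bench on the robot's left, loose; origin near its middle
- offcut: wood offcut, 90 x 45 x 20 mm, loose, to the robot's left; origin under its centre
- level: small aluminium spirit level, 160 x 20 x 40 mm, loose, behind the right-hand case; origin under its centre
Not all that is in view belongs to the job. Leave any green look-alike of the wide_case alone.

How it is judged:
By the outcome, as a careful person would: the job done as asked, in the order asked, and still so for the second after the job is handed in, with the robot touching nothing.
It also fails if it takes over 38 s, if anything falls off the work surface, if the arm or the gripper's body presses on something with over 40 N, if the wrist force passes 120 N, or if a joint passes its speed limit or range.

## Working session

There is one attempt and no reset: what is moved stays moved. The work goes in short steps, Python scripts to look and compute and a tool call to move; the robot and the scene stay as the last step left them, time stands still between calls to the robot, and variables do not carry over. Pictures are saved under pics/ and viewed, at most 10 in all, crops included, and the job is handed in when it is done.

Besides the shell and the picture viewer there is one more tool, called after "Emit:" by a JSON object that holds its "name" and its "arguments", one argument or row to a line. move_arm: Moves the arm, as the interface text tells. Its arguments: {"type":"object","properties":{"deltas":{"type":"array"}},"required":["deltas"]}

```bash
mkdir -p pics; python3 - <<'E'
from bench import status,cams,robot
import cv2,numpy as np
s=status.get_state();print(s['time_s'],s['tcp_pos'],s['tcp_rot'],s['gripper_width'],robot.grip_depth)
for n in('top','scene'):
    c=cams.get_calibration(n);print(n,c)
    im=cams.read_camera(n);cv2.imwrite(f'pics/{n}0.png',im[...,::-1])
a=cv2.imread('pics/top0.png')
E
```

```text
0.0 [0.14521631 0.60734742 0.23026288] [ 1.17100530e-01  9.93119546e-01 -1.00760815e-03 -1.30253332e-04] 0.08558482846183978 0.0187
top {'camera_matrix': array([[426.70116061,   0.        , 286.69056543],
       [  0.        , 426.70116061, 206.99221631],
       [  0.        ,   0.        ,   1.        ]]), 'position': array([0.39363755, 0.02446358, 1.13922663]), 'attitude': array([ 0.71405664, -0.6990839 ,  0.03302741, -0.01772031])}
scene {'camera_matrix': array([[527.74284004,   0.        , 285.41669092],
       [  0.        , 527.74284004, 214.12675149],
       [  0.        ,   0.        ,   1.        ]]), 'position': array([ 1.43660424, -0.25898488,  0.83076245]), 'attitude': array([ 0.72083012,  0.53855912, -0.26975631, -0.34291331])}
```

View pics/top0.png

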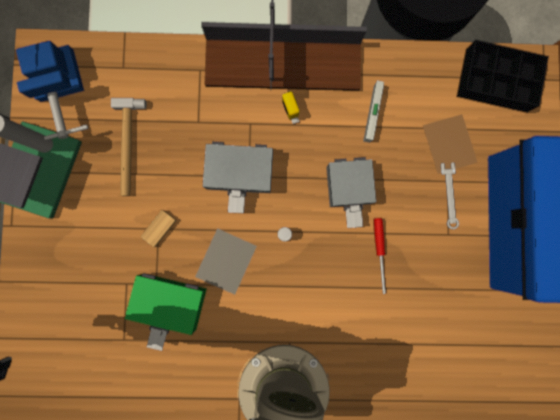

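View pics/scene0.png

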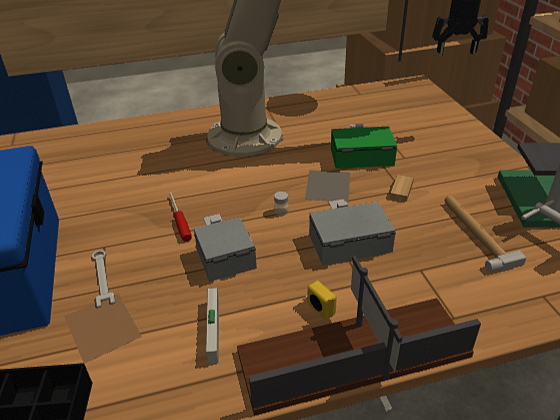

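Top view: the candidates are grey case A at (238,168) px, about 68 px wide, grey case B at (352,183), about 47 px wide, and a green case at (166,304). A is the wide_case because it is grey and the wider of the two. B is the narrow one and green is the look-alike. The jar is at (285,234), and A's tab is near (236,200). I'll measure A and confirm it in a crop.

```bash
cat > h.py <<'E'
import numpy as np,cv2
from bench import status,cams,robot
from scipy.spatial.transform import Rotation as R
def ray(c,px,z):
    K=c['camera_matrix'];d=R.from_quat(c['attitude']).apply(np.linalg.inv(K)@[px[0],px[1],1.])
    p=c['position'];return p+d*(z-p[2])/d[2]
def proj(c,P):
    v=c['camera_matrix']@R.from_quat(c['attitude']).inv().apply(np.asarray(P)-c['position']);return v[:2]/v[2]
E
python3 - <<'E'
from h import *
a=cv2.imread('pics/top0.png');c=cams.get_calibration('top')
hsv=cv2.cvtColor(a,cv2.COLOR_BGR2HSV)
m=((hsv[...,1]<60)&(hsv[...,2]>80)).astype(np.uint8)*255
for box in((190,130,290,225),(318,145,390,235)):
    x0,y0,x1,y1=box;k=np.zeros_like(m);k[y0:y1,x0:x1]=m[y0:y1,x0:x1]
    o=cv2.morphologyEx(k,cv2.MORPH_OPEN,np.ones((25,25)))
    cn=max(cv2.findContours(o,0,1)[0],key=cv2.contourArea)
    k2=cv2.morphologyEx(k,cv2.MORPH_OPEN,np.ones((9,9)))
    full=max(cv2.findContours(k,0,1)[0],key=cv2.contourArea)
    r=cv2.minAreaRect(cn);b=cv2.boxPoints(r);w=np.array([ray(c,p,.068) for p in b])
    print(r,w[:,:2].round(4).tolist(),'sides',np.linalg.norm(w[1]-w[0]),np.linalg.norm(w[2]-w[1]),'ctr',w.mean(0))
    t=k.copy();t[:int(b[:,1].max())+2]=0
    ys,xs=np.nonzero(t);print('tab',xs.min(),xs.max(),ys.min(),ys.max(),xs.mean(),ys.mean(),ray(c,(xs.mean(),ys.mean()),.046))
crop=np.hstack([cv2.resize(a[130:225,190:290],None,fx=5,fy=5),cv2.resize(a[145:240,330:390],None,fx=5,fy=5)])
cv2.imwrite('pics/crop.png',crop);print(crop.shape)
E
```

```text
((238.0, 167.5), (43.0, 66.0), 90.0) [[0.6212, 0.2121], [0.6254, 0.0451], [0.5156, 0.0426], [0.5117, 0.2084]] sides 0.16705756406690686 0.10989682818050764 ctr [0.56848254 0.12702762 0.068     ]
tab 228 244 191 212 235.9221183800623 201.55140186915887 [0.48363201 0.1320774  0.046     ]
((351.5, 183.0), (42.0, 43.0), 90.0) [[0.588, -0.1057], [0.5907, -0.2156], [0.4833, -0.2162], [0.4809, -0.1071]] sides 0.10986161466842412 0.10737529600309989 ctr [ 0.53572793 -0.16116037  0.068     ]
tab 345 362 206 226 353.80877742946706 216.1630094043887 [ 0.452645   -0.17169031  0.046     ]
(475, 800, 3)
```

View pics/crop.png

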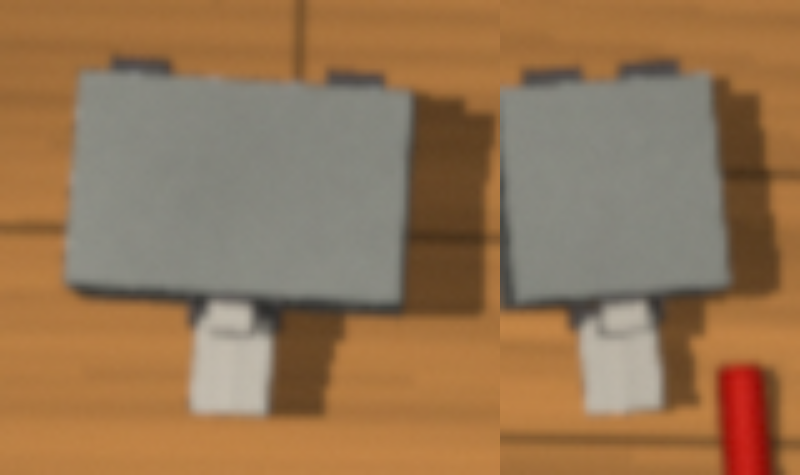

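The crop confirms it: the left case is clearly wider than the right one, both are grey, and the tab with its hook is at the front. Next I get its pose from the lid corners in the crop: (80,72), (413,92), (402,303), (67,285). The pad's near edge runs (190,412)–(268,414).

```bash
python3 - <<'E'
from h import *
c=cams.get_calibration('top')
f=lambda p,z:ray(c,(190+p[0]/5-.4,130+p[1]/5-.4),z)
w=np.array([f(p,.068) for p in((80,72),(413,92),(402,303),(67,285))])
o=w.mean(0)[:2]
ax=(w[0]+w[1]-w[2]-w[3])[:2];ay=(w[0]+w[3]-w[1]-w[2])[:2]
print('sides',np.linalg.norm(ax)/2,np.linalg.norm(ay)/2,'yaw',np.arctan2(ax[1],ax[0]),np.arctan2(-ay[0],ay[1]),'ctr',o)
y=(np.arctan2(ax[1],ax[0])*110+np.arctan2(-ay[0],ay[1])*170)/280
u=np.array([np.cos(y),np.sin(y)]);print('press',o-.1*u)
e=f((229,413),.046)[:2];print('pad edge',e,'press from edge',e+.014*u)
s=status.get_state();r=R.from_quat(s['tcp_rot']).as_matrix();print(r.round(4),s['tcp_pos'])
E
```

```text
sides 0.10832633955737737 0.16879561319658654 yaw -0.02730264572029834 -0.03338440063497336 ctr [0.56922006 0.12781806]
press [0.46926809 0.13091707]
pad edge [0.4562566 0.1326207] press from edge [0.47024987 0.13218684]
[[-9.726e-01  2.326e-01 -4.000e-04]
 [ 2.326e-01  9.726e-01 -1.800e-03]
 [-0.000e+00 -1.800e-03 -1.000e+00]] [0.14526302 0.60741018 0.23035812]
```

Emit:
{"name": "move_arm", "arguments": {
  "deltas": [
    {"dx": -16, "dy": -15, "dz": 0, "turn": 0, "claw": 0},
    {"dx": -50, "dy": -45, "dz": 0, "turn": -0.02, "claw": 0},
    {"dx": -85, "dy": -77, "dz": 0, "turn": -0.04, "claw": 0},
    {"dx": -120, "dy": -109, "dz": 0, "turn": -0.06, "claw": 0},
    {"dx": -155, "dy": -141, "dz": 0, "turn": -0.08, "claw": 0},
    {"dx": -190, "dy": -173, "dz": 0, "turn": -0.1, "claw": 0},
    {"dx": -225, "dy": -205, "dz": 0, "turn": -0.12, "claw": 0},
    {"dx": -260, "dy": -237, "dz": 0, "turn": -0.14, "claw": 0},
    {"dx": -295, "dy": -269, "dz": 20, "turn": -0.16, "claw": 0},
    {"dx": -330, "dy": -300, "dz": 40, "turn": -0.18, "claw": 0},
    {"dx": -365, "dy": -332, "dz": 60, "turn": -0.2, "claw": 0},
    {"dx": -400, "dy": -364, "dz": 80, "turn": -0.204, "claw": 0},
    {"dx": -418, "dy": -380, "dz": 100, "turn": -0.204, "claw": 0},
    {"dx": -426, "dy": -388, "dz": 110, "turn": -0.204, "claw": 0},
    {"dx": -426, "dy": -388, "dz": 110, "turn": -0.204, "claw": 0},
    {"dx": -426, "dy": -388, "dz": 110, "turn": -0.204, "claw": 0}
  ]
}}

```text
time_s: 2.1
tcp_pos: [0.4692, 0.1329, 0.1219]
tcp_rot: [0.014, 1.0, 0.0, 0.0]
force: [1.1, 0.8, 0.3]
gripper_width: 0.0001
grasp_force: 0.0
```

Emit:
{"name": "move_arm", "arguments": {
  "deltas": [
    {"dx": 0, "dy": -1, "dz": 15, "turn": 0, "claw": 0},
    {"dx": 0, "dy": -1, "dz": 35, "turn": 0, "claw": 0},
    {"dx": 0, "dy": -1, "dz": 52, "turn": 0, "claw": 0},
    {"dx": 0, "dy": -1, "dz": 64, "turn": 0, "claw": 0},
    {"dx": 0, "dy": -1, "dz": 70, "turn": 0, "claw": 0},
    {"dx": 0, "dy": -1, "dz": 70, "turn": 0, "claw": 0}
  ]
}}

```text
time_s: 2.85
tcp_pos: [0.4692, 0.1304, 0.0511]
tcp_rot: [0.015, 1.0, -0.0, -0.0]
force: [0.8, 0.6, 0.8]
gripper_width: -0.0
grasp_force: 0.0
```

```bash
python3 - <<'E'
from h import *
s=status.get_state();print(s['tcp_pos'],s['force'])
a=cams.read_camera('scene');b=cams.read_camera('top')
c=np.hstack([cv2.resize(a[130:280,280:420],None,fx=2.8,fy=2.8),cv2.resize(b[125:265,180:310],(390,420))])[...,::-1]
cv2.imwrite('pics/press0.png',c)
E
```

```text
[0.46923392 0.1304449  0.05106959] [0.76610346 0.61445155 0.81782083]
```

View pics/press0.png

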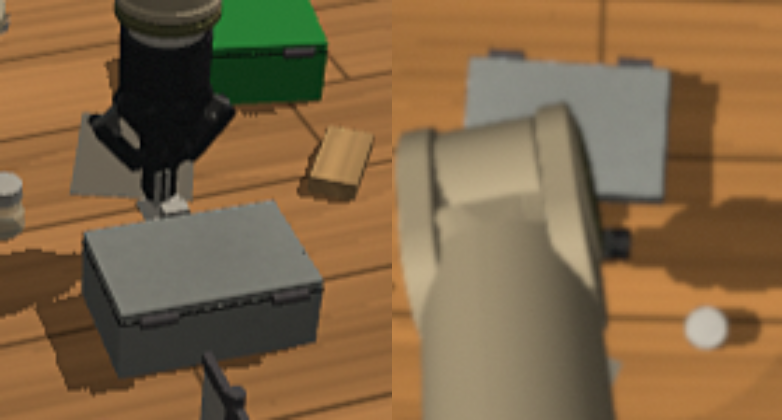

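Picture: the shut fingertips are over the pad, in front of the hook (around (165,205) in the left panel), and the lid is shut. Now I press.

Emit:
{"name": "move_arm", "arguments": {
  "deltas": [
    {"dx": 0, "dy": 0, "dz": 4, "turn": 0, "claw": 0},
    {"dx": 0, "dy": 0, "dz": 8, "turn": 0, "claw": 0},
    {"dx": 0, "dy": 0, "dz": 12, "turn": 0, "claw": 0},
    {"dx": 0, "dy": 0, "dz": 15, "turn": 0, "claw": 0},
    {"dx": 0, "dy": 0, "dz": 17, "turn": 0, "claw": 0},
    {"dx": 0, "dy": 0, "dz": 17, "turn": 0, "claw": 0},
    {"dx": 0, "dy": 0, "dz": 17, "turn": 0, "claw": 0}
  ]
}}

```text
time_s: 3.82
tcp_pos: [0.4694, 0.1304, 0.0343]
tcp_rot: [0.015, 1.0, 0.0, -0.0]
force: [0.3, 0.1, 3.1]
gripper_width: 0.0001
grasp_force: 1.6
```

```bash
python3 - <<'E'
from h import *
s=status.get_state();print(s['tcp_pos'],s['force'])
a=cams.read_camera('scene')
cv2.imwrite('pics/press1.png',cv2.resize(a[130:280,280:420],None,fx=2.8,fy=2.8)[...,::-1])
E
```

```text
[0.46938951 0.13043534 0.03434344] [0.30373398 0.13851887 3.1220232 ]
```

View pics/press1.png

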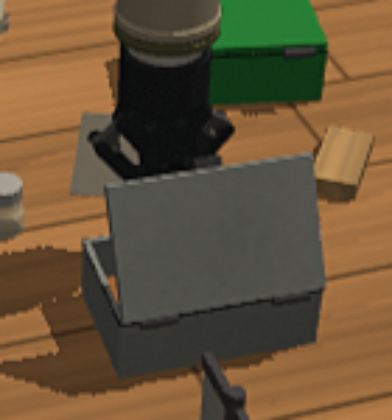

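The picture shows the lid sprung up, with its front edge near (210,170) in the crop. Now I let go, rise straight up to the underside near the front edge, and pause there.

Emit:
{"name": "move_arm", "arguments": {
  "deltas": [
    {"dx": 0, "dy": 0, "dz": -8, "turn": 0, "claw": 0},
    {"dx": 2, "dy": 0, "dz": -22, "turn": 0, "claw": 0},
    {"dx": 2, "dy": 0, "dz": -45, "turn": 0, "claw": 0},
    {"dx": 2, "dy": 0, "dz": -75, "turn": 0, "claw": 0},
    {"dx": 2, "dy": 0, "dz": -100, "turn": 0, "claw": 0},
    {"dx": 0, "dy": 0, "dz": -114, "turn": 0, "claw": 0},
    {"dx": -15, "dy": 0, "dz": -114, "turn": 0, "claw": 0},
    {"dx": -35, "dy": 0, "dz": -114, "turn": 0, "claw": 0},
    {"dx": -55, "dy": 0, "dz": -114, "turn": 0, "claw": 0},
    {"dx": -70, "dy": 0, "dz": -114, "turn": 0, "claw": 0},
    {"dx": -80, "dy": 0, "dz": -114, "turn": 0, "claw": 0},
    {"dx": -80, "dy": 0, "dz": -114, "turn": 0, "claw": 0}
  ]
}}

```text
time_s: 5.38
tcp_pos: [0.5496, 0.1275, 0.1473]
tcp_rot: [0.016, 1.0, -0.001, -0.001]
force: [-0.7, 0.0, 0.6]
gripper_width: -0.0
grasp_force: 0.0
```

Emit:
{"name": "move_arm", "arguments": {
  "deltas": [
    {"dx": -8, "dy": 0, "dz": 0, "turn": 0, "claw": 0},
    {"dx": -16, "dy": 0, "dz": 0, "turn": 0, "claw": 0},
    {"dx": -24, "dy": 0, "dz": 0, "turn": 0, "claw": 0},
    {"dx": -32, "dy": 0, "dz": 0, "turn": 0, "claw": 0},
    {"dx": -40, "dy": 0, "dz": 0, "turn": 0, "claw": 0},
    {"dx": -48, "dy": 0, "dz": 0, "turn": 0, "claw": 0},
    {"dx": -55, "dy": 0, "dz": 0, "turn": 0, "claw": 0},
    {"dx": -62, "dy": 0, "dz": 0, "turn": 0, "claw": 0},
    {"dx": -69, "dy": 0, "dz": 0, "turn": 0, "claw": 0},
    {"dx": -76, "dy": 0, "dz": 0, "turn": 0, "claw": 0},
    {"dx": -82, "dy": 0, "dz": 0, "turn": 0, "claw": 0},
    {"dx": -87, "dy": 0, "dz": 0, "turn": 0, "claw": 0},
    {"dx": -91, "dy": 0, "dz": 0, "turn": 0, "claw": 0},
    {"dx": -94, "dy": 0, "dz": 0, "turn": 0, "claw": 0},
    {"dx": -94, "dy": 0, "dz": 0, "turn": 0, "claw": 0}
  ]
}}

```text
time_s: 7.25
tcp_pos: [0.6434, 0.125, 0.1483]
tcp_rot: [0.015, 1.0, -0.0, -0.0]
force: [0.6, 0.7, -0.6]
gripper_width: -0.0001
grasp_force: 0.0
```

Emit:
{"name": "move_arm", "arguments": {
  "deltas": [
    {"dx": -2, "dy": 0, "dz": 0, "turn": 0, "claw": 0},
    {"dx": -4, "dy": 0, "dz": 0, "turn": 0, "claw": 0},
    {"dx": -6, "dy": 0, "dz": 0, "turn": 0, "claw": 0},
    {"dx": -6, "dy": 0, "dz": 0, "turn": 0, "claw": 0}
  ]
}}

```text
time_s: 7.75
tcp_pos: [0.6465, 0.1251, 0.148]
tcp_rot: [0.015, 1.0, 0.0, -0.003]
force: [-14.6, -0.9, 8.0]
gripper_width: 0.0001
grasp_force: 8.2
```

```bash
python3 - <<'E'
from h import *
s=status.get_state();print(s['tcp_pos'],s['force'])
a=cams.read_camera('scene')
cv2.imwrite('pics/push1.png',cv2.resize(a[90:300,260:460],None,fx=2.8,fy=2.8)[...,::-1])
E
```

```text
[0.64646977 0.12507707 0.14804481] [-14.56344635  -0.93725212   7.97772534]
```

View pics/push1.png

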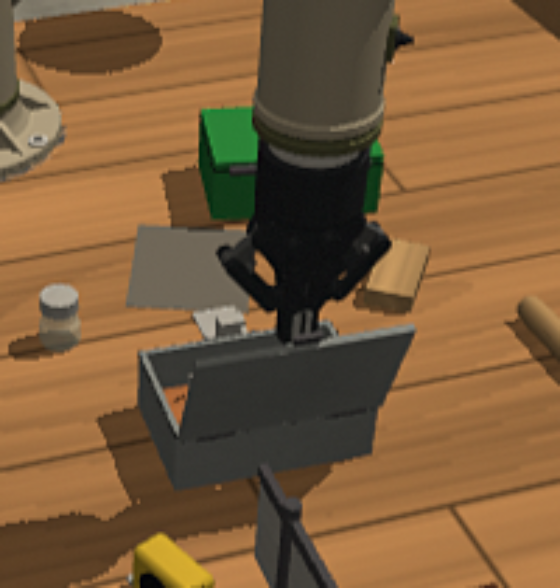

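The lid is leaning back against its stop: the force rose to about 15 N. I back off and then rise clear.

Emit:
{"name": "move_arm", "arguments": {
  "deltas": [
    {"dx": 5, "dy": 0, "dz": 0, "turn": 0, "claw": 0},
    {"dx": 20, "dy": 0, "dz": 0, "turn": 0, "claw": 0},
    {"dx": 50, "dy": 0, "dz": 0, "turn": 0, "claw": 0},
    {"dx": 85, "dy": 0, "dz": -10, "turn": 0, "claw": 0},
    {"dx": 120, "dy": 0, "dz": -40, "turn": 0, "claw": 0},
    {"dx": 150, "dy": 20, "dz": -80, "turn": 0, "claw": 0},
    {"dx": 160, "dy": 60, "dz": -110, "turn": 0, "claw": 0},
    {"dx": 160, "dy": 110, "dz": -120, "turn": 0, "claw": 0},
    {"dx": 160, "dy": 150, "dz": -120, "turn": 0, "claw": 0},
    {"dx": 160, "dy": 180, "dz": -120, "turn": 0, "claw": 0},
    {"dx": 160, "dy": 200, "dz": -120, "turn": 0, "claw": 0},
    {"dx": 160, "dy": 200, "dz": -120, "turn": 0, "claw": 0},
    {"dx": 160, "dy": 200, "dz": -120, "turn": 0, "claw": 0}
  ]
}}

```text
time_s: 9.43
tcp_pos: [0.4962, 0.328, 0.2684]
tcp_rot: [0.016, 1.0, -0.0, 0.0]
force: [0.4, -0.8, -1.2]
gripper_width: -0.0003
grasp_force: 0.0
```

```bash
python3 - <<'E'
from h import *
s=status.get_state();print(s['tcp_pos'],s['force'],s['time_s'])
a=cams.read_camera('scene');b=cams.read_camera('top')
cv2.imwrite('pics/end.png',np.hstack([cv2.resize(a[90:370,160:460],(420,392)),cv2.resize(b[60:320,120:400],(380,392))])[...,::-1])
c=cams.get_calibration('scene');h=np.array([.624,.1262])
print([ (t,proj(c,[*(h+[-.11*np.cos(t)+.0,0]),.06+.11*np.sin(t)]).round()) for t in (1.4,1.6,1.9)])
E
```

```text
[0.4961767  0.32804012 0.26841457] [ 0.39286474 -0.81253786 -1.16381767] 9.425
[(1.4, array([359., 194.])), (1.6, array([363., 199.])), (1.9, array([369., 211.]))]
```

View pics/end.png

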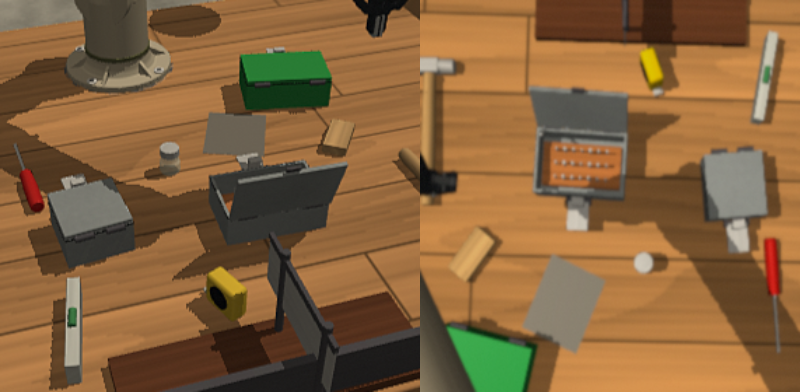

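The lid is fully open: its front edge is at scene row ≈213, against 211 predicted for 1.9 rad. The bits are exposed, the narrow case is shut, and the loose things are where they were.

```bash
python3 -c "
from bench import robot;print(robot.job_done())"
```

```text
the job is handed in; nothing more can be done
None
```

The wide case's lid is pushed back to its stop and stays open with the bits reachable, the narrow case is still shut, the loose things look undisturbed, the arm is clear, and the job was handed in at about 9.5 s of the 38 s allowed.

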